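# Measure a solenoid's field with a pen meter

## Robot

A 7-joint arm with a two-finger parallel gripper is mounted at the origin on the work surface. World frame = base frame: x ahead of the robot, y to its left, z up, the work surface at z = 0. Lengths are in m, angles in rad, forces in N, time in s.
With the tool pointing down it reaches from about 0.35 to 0.775 m from the base axis. Payload 3.1 kg.
Tool frame: the origin (TCP) lies between the finger pads; the fingertips stand 8 mm ahead of it and the grasp point (between the pads) lies 11 mm behind it; z points along the fingers, y is the line along which they close (so a half turn about z gives the same grasp; the last joint's range is limited). The gripper opens to 85 mm and grips with 20 to 120 N. Pads are 22 mm wide; open, the fingers measure 114 mm over their backs; the gripper's body (76 mm by 85 mm) begins 54 mm behind the grasp point. The pads swing forward as they close: fully open they stand 13 mm farther back than shut.
Start: joints at [-1.165, 0.311, 0.014, 1.512, -0.004, 1.319, -0.027], TCP at [0.238, 0.496, 0.239] pointing down, gripper open.
Joint ranges: [-2.7, 2.7], [-0.3, 1.91], [-1.27, 1.3], [0.12, 2.57], [-1.44, 4.58], [0.2, 2.03], [-3.05, 3.05]. Speed limits (rad/s): [2.79, 2.79, 3.14, 3.14, 3.14, 3.14, 3.14].

## Interface

Orientations are given as a unit quaternion [x, y, z, w].
In Python, from workcell import move_to, movel, move_joints, command_gripper, dwell, ik, observe, get_image, camera_model, PlanningError, job_done, silhouettes, place_of gives the robot as it stands. The module is installed in compiled form; this text tells all that it offers. Calls block until the motion is done:
- move_to(position, orientation): joint-space move of the TCP to a pose.
- movel(position, feed=0.15, rotation=None): straight line of the TCP; rotation=None keeps the orientation; feed is the mean speed in m/s.
- move_joints(angles): joint-space move.
- command_gripper(opening, effort=None): opening from 0.0 (shut) to 1.0 (fully open); effort is the grip in N (None keeps the last); returns when the fingers have stopped.
- dwell(seconds).
- ik(position, orientation): joint angles nearest the present ones, or None.
- observe(): the state.
- get_image(name): name is "scene" or "top" or "wrist"; returns the picture (400x640x3 uint8, red, green, blue); there is no depth.
- camera_model(name): a dict with "K" (3x3 intrinsics, pixels), "pose" (4x4, takes a point from camera to world coordinates); the wrist camera has in their place "T_tool_cam" (4x4, takes a point from camera to tool coordinates, whose origin is the TCP and whose axes are the flange's). Camera axes: x right, y down, z forward; pixel columns grow to the right and rows downward; lengths in m; the calibration is good to about 2 mm. A picture is of the moment at which its call begins: read the wrist's pose just before it. camera_model takes no time and is no camera call.
A pose or a line that the arm cannot do raises PlanningError and nothing moves.
- job_done(): hands the job in; it is judged then, once.
Trained networks look in the newest picture that a camera, given by its name, has taken for a name from the list of things; names that differ only in an ending like _2 or _b are one class to them, and where a whole thing is asked for, a point or a joint stands for the part that bears it (a point fixed in the world has none). Each returns a list of dicts, best first, with "p" (0 to 1); they miss things now and then, are a little off and sometimes report something else, mostly with a low value. They report only what shows in the picture. A call takes as long as a camera call. They do not tell look-alikes from the thing itself.
- silhouettes(camera, name): "mask" (400x640 bool, what is visible of it).
- place_of(camera, name): "centre" ([x, y, z] in m, in world coordinates, good to about 4 mm: a listed point, or the origin of a listed thing).
The state is a dict: "t": time; "joint_pos": joint angles; "joint_velocities": joint speeds; "effort": joint torques, N m; "eef_pos": TCP position; "orientation": TCP orientation; "contact_force": force on the tool from outside, world axes, zero at the start; "torque": the same for the moment, N m; "opening": opening from 0.0 (shut) to 1.0 (fully open); "grip_force": force on a finger pad.
Only numpy, scipy, OpenCV 4.12 (cv2) and the standard library are available. Lean on these libraries where they do the work, as an engineer would, in place of code of your own. Each camera call takes 0.05 s, during which the arm holds its last target. There are 200 camera calls.

## Task

Take the pen-type field meter out of its stand and check the tall coil on the test unit: hold the meter upright with its tip centred in the coil's bore and level with the top of the coil for two seconds (first reading), then lower the stem straight down until the tip is halfway down the coil, never touching the coil or the unit with the meter. Finish there, still holding the meter still and centred in the bore for the second reading; nothing is put down, and the other things on the bench are left where they are.

Things in the scene. Friction and masses are not known exactly. Their poses are not given: they have to be found in the camera images.
- meter: pen-type field meter, 110 g, starts stem down in the stand. Origin at the stem's free tip (the sensor), z up along it. z 0-85: brass stem, 6 mm diameter; z 85-98: black round collar, 22 mm diameter; z 98-188: grey rectangular body, 26 mm along its x, 20 mm along its y, flat sides to grip (for instance at z 155), displays on the x faces
- stand: fixed pen stand: dark steel foot 80 mm in diameter, 12 mm high, with an upright aluminium tube, 32 mm outer and 15 mm inner diameter, rim 100 mm above the underside. Origin at the centre of the underside, z up. The meter's collar rests on the rim, its stem hangs loosely inside, tip 15 mm above the underside: lift it straight up by more than 85 mm to clear the rim
- unit: fixed coil test unit: grey case 140 (x) by 90 (y) by 36 mm high; on it the tall coil, axis 20 mm to +x of the case's centre: copper winding between black flanges 60 mm in diameter, 60 mm tall, top 96 mm above the unit's underside, upright bore 18 mm in diameter, 60 mm deep, closed below. Two binding posts, 25 mm high, at the case's -x end. Origin: centre of the underside, z up
- bore_mouth (a point): centre of the coil's bore at the level of the top of the coil (the face of its top flange); z up
- bore_middle (a point): centre of the coil's bore halfway down, 30 mm below bore_mouth; z up
- flat_coil: bystander: loose flat coil of the same make lying on the mat, 76 mm in diameter, 26 mm tall, with a 30 mm hole; not to be measured. Origin at the centre of its underside
- reel: bystander: green reel of solder standing on its flange, 60 mm in diameter, 40 mm tall. Origin at the centre of its underside
- jar: bystander: small white jar with a black cap, 48 mm in diameter, 48 mm tall. Origin at the centre of its underside
- can: bystander: white spray can, 52 mm in diameter, 150 mm tall. Origin at the centre of its underside
Things that resemble listed ones, but are neither listed nor needed, are in the scene too. What is meant by the stand is not blue or green, and is the smaller of those in its own colour.

How it is judged:
By the outcome, as a careful person would: the job done as asked, in the order asked, and still so for the second after the job is handed in, while the arm keeps its last pose, push and grip.
It also fails if it takes over 54 s, if anything falls off the work surface, if the arm or the gripper's body presses on something with over 40 N, if the wrist force passes 120 N, or if a joint passes its speed limit or range.

## Working session

There is one attempt and no reset: what is moved stays moved. The work goes in short steps, each a Python script; the robot and the scene stay as the last script left them, time stands still between calls to the robot, and variables do not carry over. Pictures are saved under pics/ and viewed, at most 10 in all, crops included, and the job is handed in when it is done.

```bash
mkdir -p pics
python3 - <<'E'
from workcell import *
import cv2,numpy as np
ims=[]
for c in ["scene","top"]:
    im=get_image(c); cv2.imwrite(f"pics/{c}0.png",im[:,:,::-1])
    for n in ["meter","stand","unit","bore_mouth","flat_coil","reel","jar","can"]:
        print(c,n,[(np.round(d["centre"],3).tolist(),round(d["p"],2)) for d in place_of(c,n)])
for c in ["scene","top"]:
    m=camera_model(c); print(np.round(m["K"],1).tolist(),np.round(m["pose"],3).tolist())
print(np.round(camera_model("wrist")["T_tool_cam"],3).tolist())
o=observe(); print(o["t"],o["eef_pos"],o["orientation"],o["opening"])
E
```

```text
scene meter [([0.749, 0.068, 0.001], 0.19)]
scene stand [([0.473, -0.342, 0.001], 0.76), ([0.5, -0.22, 0.009], 0.67), ([0.366, -0.263, 0.0], 0.67), ([0.638, -0.302, 0.005], 0.61)]
scene unit [([0.556, 0.233, 0.0], 0.66), ([0.576, 0.441, 0.006], 0.47)]
scene bore_mouth [([0.578, 0.243, 0.099], 0.86)]
scene flat_coil [([0.564, 0.033, 0.001], 0.85), ([0.496, -0.222, 0.006], 0.47)]
scene reel [([0.748, 0.067, 0.003], 0.95)]
scene jar [([0.564, 0.03, 0.005], 0.71), ([0.723, -0.154, 0.001], 0.64)]
scene can [([0.575, 0.441, 0.003], 0.58)]
top meter [([0.493, -0.219, 0.017], 0.8)]
top stand [([0.499, -0.219, -0.002], 0.93), ([0.636, -0.299, 0.007], 0.89), ([0.478, -0.338, -0.001], 0.8), ([0.366, -0.263, 0.0], 0.56)]
top unit [([0.559, 0.227, 0.0], 0.78), ([0.724, -0.151, 0.007], 0.62)]
top bore_mouth []
top flat_coil [([0.566, 0.027, 0.002], 0.72)]
top reel [([0.748, 0.068, 0.002], 0.69)]
top jar [([0.725, -0.154, 0.006], 0.7), ([0.749, 0.067, 0.004], 0.36)]
top can [([0.578, 0.442, 0.002], 0.57)]
[[383.2, 0.0, 323.0], [0.0, 383.2, 196.3], [0.0, 0.0, 1.0]] [[0.032, 0.824, -0.566, 1.111], [0.999, -0.017, 0.032, 0.051], [0.016, -0.567, -0.824, 0.875], [0.0, 0.0, 0.0, 1.0]]
[[410.2, 0.0, 320.7], [0.0, 410.2, 196.3], [0.0, 0.0, 1.0]] [[-0.004, -0.98, 0.197, 0.369], [-1.0, 0.006, 0.01, 0.066], [-0.011, -0.197, -0.98, 1.114], [0.0, 0.0, 0.0, 1.0]]
[[-0.0, -0.953, -0.302, 0.077], [1.0, -0.0, 0.001, 0.0], [-0.001, -0.302, 0.953, -0.136], [0.0, 0.0, 0.0, 1.0]]
0.9 [0.23811486 0.49580103 0.23929674] [2.21997301e-01 9.75047280e-01 1.19900154e-05 1.23489348e-05] 0.9969249326289571
```

View pics/scene0.png

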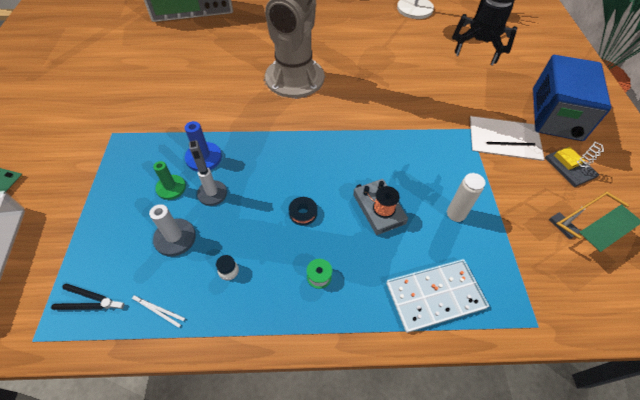

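View pics/top0.png

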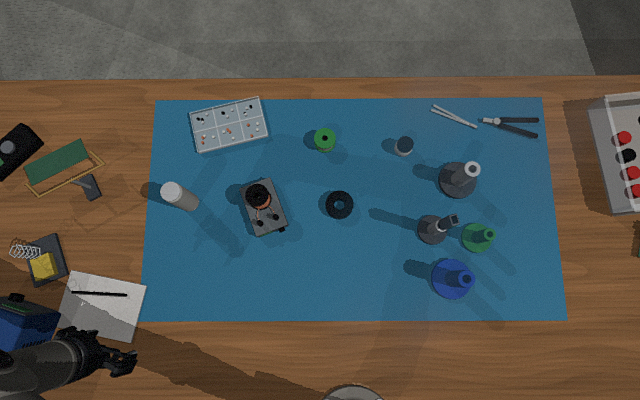

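The meter sits in the small grey stand at about (0.50, -0.22): top pixel (433,228), scene pixel (208,190). The unit is at scene pixel (380,205). The other stands are blue, green and the larger grey one. Next I'll take wrist looks over the coil and then the meter.

```bash
cat > h.py <<'E'
from workcell import *
import cv2,numpy as np
from scipy.spatial.transform import Rotation as Rot
def q(yaw): return (Rot.from_euler('z',yaw)*Rot.from_euler('x',np.pi)).as_quat()
def campose(o):
    T=np.eye(4); T[:3,:3]=Rot.from_quat(o["orientation"]).as_matrix(); T[:3,3]=o["eef_pos"]
    return T@camera_model("wrist")["T_tool_cam"]
def snap(name):
    o=observe(); im=get_image("wrist"); cv2.imwrite(f"pics/{name}.png",im[:,:,::-1]); return campose(o),im
def ray(T,px,z):
    d=T[:3,:3]@np.linalg.inv(camera_model("wrist")["K"])@np.array([px[0],px[1],1.]); c=T[:3,3]
    return c+d*(z-c[2])/d[2]
def proj(T,P):
    p=np.linalg.inv(T)@np.append(P,1); u=camera_model("wrist")["K"]@p[:3]; return u[:2]/u[2]
E
python3 - <<'E'
from h import *
def best(p):
    b=None
    for yaw in np.arange(-np.pi,np.pi,np.pi/8):
        j=ik(p,q(yaw))
        print(round(yaw,2), None if j is None else np.round(j,2).tolist())
best([0.578,0.24,0.30]); best([0.4995,-0.2195,0.34])
move_to([0.578,0.24,0.29],q(np.arctan2(.24,.578)+np.pi/2))
T,im=snap("w_unit"); np.save("Tu.npy",T)
for n in ["bore_mouth","unit"]: print(n,[(np.round(d["centre"],4).tolist(),round(d["p"],2)) for d in place_of("wrist",n)])
yaw=np.arctan2(-.2195,.4995)+np.pi/2
move_to([0.4995,-0.2195,0.34],q(yaw))
T,im=snap("w_met"); np.save("Tm.npy",T)
for n in ["meter","stand"]: print(n,[(np.round(d["centre"],4).tolist(),round(d["p"],2)) for d in place_of("wrist",n)])
for i,d in enumerate(silhouettes("wrist","meter")):
    print(d["p"],d["mask"].sum(),cv2.minAreaRect(np.argwhere(d["mask"])[:,::-1].astype(np.float32))); np.save(f"mm{i}.npy",d["mask"])
print(observe()["t"])
a=cv2.imread("pics/w_unit.png");b=cv2.imread("pics/w_met.png")
cv2.imwrite("pics/both.png",np.vstack([a[:300,100:560],b[:300,100:560]]))
E
```

```text
-3.14 [-0.54, 0.46, 0.2, 1.16, -0.09, 1.53, 1.21]
-2.75 [-0.51, 0.45, 0.14, 1.16, -0.06, 1.53, 1.59]
-2.36 [-0.47, 0.45, 0.08, 1.16, -0.03, 1.53, 1.96]
-1.96 [-0.44, 0.45, 0.02, 1.16, -0.01, 1.53, 2.34]
-1.57 [-0.39, 0.46, -0.04, 1.16, 0.02, 1.53, 2.71]
-1.18 [-1.02, 0.64, 1.12, 1.19, -0.57, 1.63, -2.77]
-0.79 [-1.02, 0.64, 1.12, 1.19, -0.57, 1.63, -2.38]
-0.39 [-0.82, 0.51, 0.69, 1.18, -0.31, 1.56, -2.16]
0.0 [-0.79, 0.5, 0.63, 1.18, -0.28, 1.55, -1.79]
0.39 [-0.76, 0.49, 0.57, 1.18, -0.26, 1.55, -1.42]
0.79 [-0.74, 0.48, 0.53, 1.17, -0.24, 1.54, -1.04]
1.18 [-0.71, 0.48, 0.48, 1.17, -0.21, 1.54, -0.66]
1.57 [-0.67, 0.47, 0.41, 1.17, -0.18, 1.54, -0.29]
1.96 [-0.63, 0.46, 0.35, 1.17, -0.15, 1.53, 0.08]
2.36 [-0.6, 0.46, 0.29, 1.17, -0.13, 1.53, 0.45]
2.75 [-0.56, 0.46, 0.23, 1.17, -0.1, 1.53, 0.83]
-3.14 [-0.35, 0.4, 1.09, 1.35, -0.35, 1.6, 2.26]
-2.75 [-0.38, 0.43, 1.15, 1.35, -0.39, 1.61, 2.68]
-2.36 [-0.34, 0.4, 1.07, 1.35, -0.35, 1.6, 3.04]
-1.96 [-0.37, 0.42, 1.13, 1.35, -0.37, 1.6, -2.82]
-1.57 [-0.37, 0.42, 1.13, 1.35, -0.37, 1.6, -2.43]
-1.18 [-0.37, 0.42, 1.13, 1.35, -0.37,
[... 270 characters left out ...]
-0.4, 0.45, 1.2, 1.35, -0.41, 1.62, 0.35]
1.57 [-0.39, 0.44, 1.19, 1.35, -0.41, 1.62, 0.74]
1.96 [-0.39, 0.44, 1.17, 1.35, -0.4, 1.61, 1.13]
2.36 [-0.38, 0.43, 1.16, 1.35, -0.4, 1.61, 1.51]
2.75 [-0.37, 0.42, 1.14, 1.35, -0.38, 1.61, 1.9]
bore_mouth [([0.5782, 0.2364, 0.0969], 0.67), ([0.5598, 0.2321, 0.0006], 0.53)]
unit [([0.5625, 0.239, 0.0032], 0.94)]
meter [([0.4991, -0.2195, 0.0148], 0.56)]
stand [([0.4928, -0.2213, 0.0015], 0.96), ([0.3649, -0.2591, 0.0013], 0.93), ([0.4725, -0.3367, 0.0006], 0.77), ([0.6316, -0.296, -0.0009], 0.71), ([0.7249, -0.1526, -0.0003], 0.43)]
0.96 1039 ((316.4076843261719, 191.23846435546875), (36.48561096191406, 36.83643341064453), 52.12501525878906)
4.5417
```

View pics/both.png

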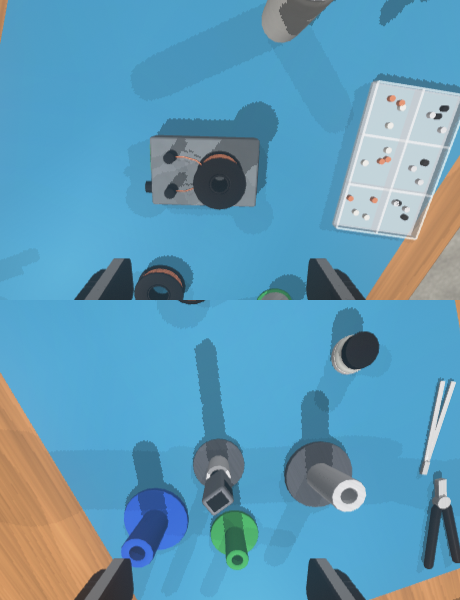

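The top half shows the coil from the wrist, with its bore at about image pixel (319,184). The bottom half shows the meter in the stand, with its top face at about (317,198) and rotated roughly 40°. I'll zoom in to get its yaw.

Run:
```python
import cv2,numpy as np
b=cv2.imread("pics/w_met.png")[160:220,285:350]; a=cv2.imread("pics/w_unit.png")[140:215,280:355]
f=lambda x,s:cv2.resize(x,None,fx=s,fy=s,interpolation=cv2.INTER_CUBIC)
cv2.imwrite("pics/zoom.png",np.hstack([cv2.resize(f(b,6),(390,360)),cv2.resize(a,(360,360),interpolation=cv2.INTER_CUBIC)]))
```

```text
(no output)
```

View pics/zoom.png

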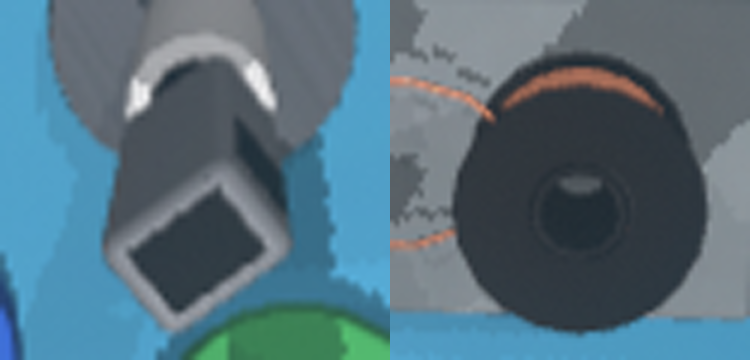

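Run:
```python
from h import *
T=np.load("Tm.npy"); px=[(107,250),(218,163),(290,240),(175,330)]
P=np.array([ray(T,(285+(x-.0)/6,160+y/6),0.203)[:2] for x,y in px])
print(P.round(4), P.mean(0))
for i in range(4):
    d=P[(i+1)%4]-P[i]; print(np.linalg.norm(d).round(4), np.degrees(np.arctan2(d[1],d[0])).round(1))
print("bore",ray(np.load("Tu.npy"),(319.6,184.2),0.096))
print(np.degrees(Rot.from_quat(observe()["orientation"]).as_euler('xyz')), np.degrees(np.arctan2(-.2195,.4995)+np.pi/2))
```

```text
[[ 0.4837 -0.2164]
 [ 0.5054 -0.2104]
 [ 0.5108 -0.2264]
 [ 0.4881 -0.2329]] [ 0.49701817 -0.22152392]
0.0225 15.5
0.0169 -71.2
0.0236 -163.9
0.0171 105.1
bore [0.57826679 0.24006261 0.096     ]
[-1.79968736e+02 -2.21435551e-03  6.64193436e+01] 66.27741937286217
```

Run:
```python
from h import *
yaw=np.radians(15.8); x,y=0.497,-0.2215
move_to([x,y,0.30],q(yaw))
movel([x,y,0.159],feed=0.12)
print(observe()["contact_force"])
command_gripper(0.0,40); o=observe(); print(o["opening"],o["grip_force"],o["contact_force"],o["t"])
movel([x,y,0.285],feed=0.1)
o=observe(); print(o["opening"],o["grip_force"],o["contact_force"],o["eef_pos"],o["t"])
T,im=snap("w_lift"); np.save("Tl.npy",T)
print("nominal tip px",proj(T,o["eef_pos"]-np.array([0,0,0.144])))
for c in ["wrist","top","scene"]:
    if c!="wrist": cv2.imwrite(f"pics/{c}_lift.png",get_image(c)[:,:,::-1])
    print(c,[(np.round(d["centre"],4).tolist(),round(d["p"],2)) for d in place_of(c,"meter")])
s=cv2.imread("pics/scene_lift.png")[80:240,130:330]
cv2.imwrite("pics/lift.png",np.vstack([cv2.resize(cv2.imread("pics/w_lift.png")[60:400,60:580],None,fx=1,fy=1)[:, :],cv2.resize(s,(520,260))]))
```

```text
[-0.62094143  0.02751649 -0.47345386]
0.23199829458573312 41.603659987449646 [-0.22461809 -0.24257907  0.79824437] 7.2667
0.22948809258982486 41.51683866977692 [ 0.24031835  0.68505198 -1.49373587] [ 0.49665476 -0.22119172  0.28424088] 8.675
nominal tip px [320.13333189 192.72822335]
wrist [([0.4957, -0.2219, 0.1401], 0.96)]
top []
scene [([0.502, -0.2193, 0.1437], 0.73)]
```

View pics/lift.png

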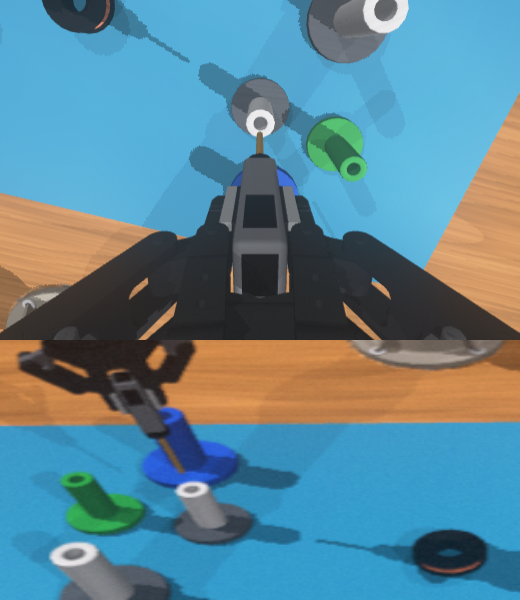

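Grasped on the y faces (19.5 mm) and clear of the rim. The tip is at wrist image pixel (319,190), against (320,193) nominal, so the meter hangs straight. I'll move above the coil.

Run:
```python
from h import *
o=observe(); z=o["eef_pos"][2]
movel([0.578,0.240,z],feed=0.15); dwell(0.4)
movel([0.578,0.240,0.262],feed=0.06); dwell(0.5)
o=observe(); print(o["eef_pos"],o["t"],o["opening"],Rot.from_quat(o["orientation"]).as_euler('xyz',degrees=True))
T,im=snap("w_coil"); np.save("Tc.npy",T)
tip=o["eef_pos"]-np.array([0,0,0.144]); print("nominal tip",tip,proj(T,tip),"bore px",proj(T,[.578,.24,.096]))
for c in ["wrist","scene","top"]:
    if c!="wrist": cv2.imwrite(f"pics/{c}_coil.png",get_image(c)[:,:,::-1])
    for n in ["meter","bore_mouth"]: print(c,n,[(np.round(d["centre"],4).tolist(),round(d["p"],2)) for d in place_of(c,n)])
for c in ["scene","top"]:
    m=camera_model(c)
    for n,P in [("tip",tip),("bore",[.578,.24,.096])]:
        p=m["K"]@(np.linalg.inv(m["pose"])@np.append(P,1))[:3]; print(c,n,p[:2]/p[2])
f=lambda n,x,y,w,h,W,H:cv2.resize(cv2.imread(f"pics/{n}.png")[y:y+h,x:x+w],(W,H),interpolation=cv2.INTER_CUBIC)
cv2.imwrite("pics/coil.png",np.hstack([f("w_coil",260,130,120,150,480,600),np.vstack([f("scene_coil",355,155,64,60,320,300),f("top_coil",226,166,64,60,320,300)])]))
```

```text
[0.57805631 0.23999758 0.26209815] 13.675 0.23050161122813786 [-1.79999169e+02 -1.10639082e-02  1.58007383e+01]
nominal tip [0.57805631 0.23999758 0.11809815] [319.98787898 192.93253799] bore px [319.94103547 187.30879206]
wrist meter [([0.5788, 0.2378, 0.1144], 0.97)]
wrist bore_mouth [([0.5767, 0.2371, 0.096], 0.75), ([0.5773, 0.4413, 0.0007], 0.48)]
scene meter [([0.5838, 0.2429, 0.1214], 0.59)]
scene bore_mouth [([0.581, 0.2424, 0.0993], 0.77)]
top meter [([0.5744, 0.2401, 0.1215], 0.54)]
top bore_mouth [([0.5764, 0.2415, 0.1029], 0.97)]
scene tip [388.56953607 190.60473363]
scene bore [387.163526   195.74959371]
top tip [254.76686079 192.99437784]
top bore [256.23059536 194.79844531]
```

View pics/coil.png

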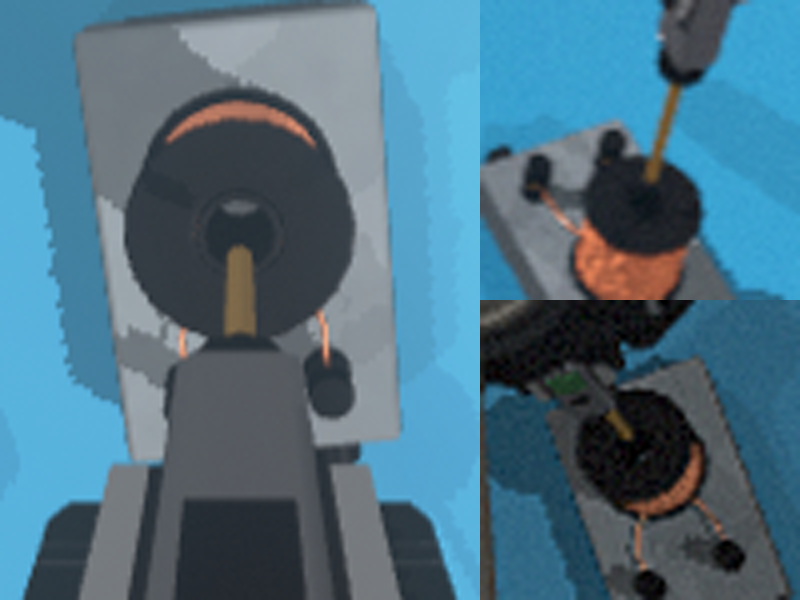

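Tip and bore agree with the nominal poses to within about 1 mm in all three views: wrist tip (320,192), bore (320,187). Now the first reading.

Run:
```python
from h import *
movel([0.578,0.240,0.240],feed=0.03); dwell(0.6)
o=observe(); print(o["eef_pos"],o["t"],o["contact_force"])
T,im=snap("w_mouth"); cv2.imwrite("pics/scene_mouth.png",get_image("scene")[:,:,::-1]); cv2.imwrite("pics/top_mouth.png",get_image("top")[:,:,::-1])
print(proj(T,[.578,.24,.096]))
dwell(2.5); print(observe()["t"])
f=lambda n,x,y,w,h,W,H:cv2.resize(cv2.imread(f"pics/{n}.png")[y:y+h,x:x+w],(W,H),interpolation=cv2.INTER_CUBIC)
cv2.imwrite("pics/mouth.png",np.hstack([f("w_mouth",280,160,80,100,480,600),np.vstack([f("scene_mouth",355,165,64,60,320,300),f("top_mouth",226,166,64,60,320,300)])]))
```

```text
[0.57801635 0.23997971 0.23999707] 15.6083 [-0.01295203  0.17860774 -0.82133595]
[319.95907426 192.91788426]
18.2583
```

View pics/mouth.png

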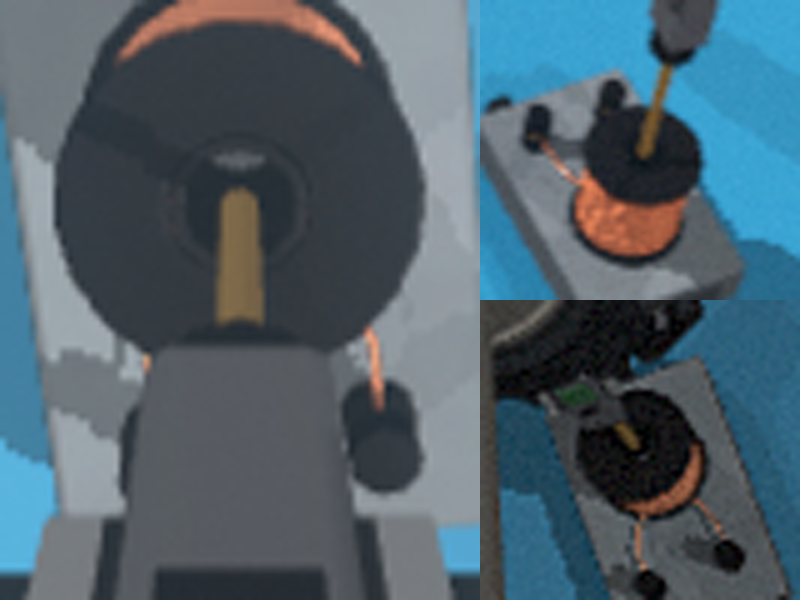

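The tip is centred over the bore to within about 1 mm and level with the flange in all three views, and it was held over 2.5 s. Now lowering it straight down.

Run:
```python
from h import *
f0=np.array(observe()["contact_force"])
movel([0.578,0.240,0.210],feed=0.02); dwell(1.5)
o=observe(); print(o["eef_pos"],o["t"],np.array(o["contact_force"])-f0,o["opening"],o["grip_force"])
snap("w_mid"); cv2.imwrite("pics/scene_mid.png",get_image("scene")[:,:,::-1]); cv2.imwrite("pics/top_mid.png",get_image("top")[:,:,::-1])
f=lambda n,x,y,w,h,W,H:cv2.resize(cv2.imread(f"pics/{n}.png")[y:y+h,x:x+w],(W,H),interpolation=cv2.INTER_CUBIC)
cv2.imwrite("pics/mid.png",np.hstack([f("w_mid",280,160,80,100,480,600),np.vstack([f("scene_mid",355,165,64,60,320,300),f("top_mid",226,166,64,60,320,300)])]))
```

```text
[0.5779954  0.24001467 0.21000591] 21.4083 [-0.89964283  0.60722183  0.10878417] 0.23018704003868654 41.51459813117981
```

View pics/mid.png

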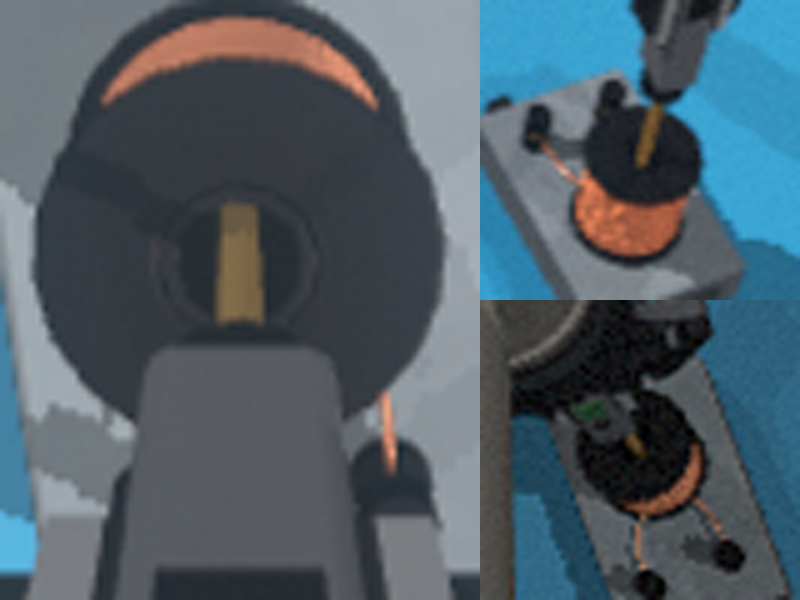

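The stem goes down inside the bore with an even dark gap on both sides: wrist crop stem x 217–264, bore 178–305. No contact shows in the force reading, and the TCP is exactly on target.

```bash
python3 -c "
from workcell import *
dwell(1.0); print(job_done())"
```

```text
the job is handed in; nothing more can be done
None
```

The job is handed in: the first reading was held for over 2.5 s at the coil top, and the meter is now held centred in the bore with its tip halfway down. I saw no sign of contact, and the other things on the bench were left alone.

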